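Push a worn brake pad through the scrap chute flap

ROBOT

A 6-joint arm with a two-finger parallel gripper is mounted at the origin on the work surface. World frame = base frame: x ahead of the robot, y to its left, z up, the work surface at z = 0. Lengths are in m, angles in rad, forces in N, time in s.
With the tool pointing down it reaches from about 0.375 to 0.975 m from the base axis. Payload 3.8 kg.
Tool frame: the origin (TCP) lies on the centre line of the jaws, within the pads' length; the fingertips stand 14 mm ahead of it and the grasp point (between the pads) lies 5 mm behind it (bot.finger_overhang is the distance from the TCP to the fingertips, in m); y points along the fingers, x is the direction in which the jaws open and shut, and the axes are right-handed (so a half turn about y gives the same grasp; the last joint's range is limited). The gripper opens to 85 mm and grips with 20 to 120 N. Pads are 22 mm wide; open, the fingers measure 114 mm over their backs; the gripper's body (76 mm by 85 mm) begins 54 mm behind the grasp point. The pads swing forward as they close: fully open they stand 13 mm farther back than shut.
Start: joints at [-1.332, 0.264, 1.604, -0, 1.274, -0.037], TCP at [0.184, -0.649, 0.21] pointing down, gripper open.
Joint ranges: [-2.63, 2.63], [-0.94, 2.18], [0.31, 2.57], [-1.31, 4.45], [0, 2.66], [-2.55, 2.55]. Speed limits (rad/s): [2.57, 2.57, 3.14, 3.14, 3.14, 3.14].

INTERFACE

Orientations are given as a rotation vector (axis times angle).
In Python, from workcell import readout, read_camera, bot, spotter gives the robot as it stands.
- The arm moves only by the tool jog_arm, never from a script. Its argument "increments" is a list of rows, each a list of 7 numbers: the shift along the tool's x, y, z in m, then the turn, a rotation vector about the tool's x, y, z in rad, then the opening, from 0 (shut) to 1 (fully open). A call has 1 to 10 rows; each row shifts and turns the pose as measured when the row begins, along the tool's axes as they then stand; what a row does not reach is not made up. A row lasts 1/8 s, in which the tool goes at most 62.5 mm and 10.7 degrees, less where a joint would pass 70% of its speed; a pose out of reach is approached as far as the arm can. A call with a gripper value outside its range is refused whole. The fingers move at their own pace and stop on an object; "force" is the grip in N (left out, the last holds). Time passes only in rows, so rows that do not move let the fingers close. It gives the time, the measured TCP pose, the force and the opening at its end, in the units of the state.
- readout.read_state(): the state, without advancing time (a new reading comes with each control period).
- read_camera(name): name is "scene" or "top" or "wrist"; returns a dict with "img" (480x640x3 uint8, blue, green, red), "range_z" (480x640 float32, m along the optical axis (not along the pixel's ray), 0 where there is no reading), "fx", "fy", "cx", "cy" (pixels), "world_from_camera" (4x4, takes a point from camera to world coordinates). Camera axes: x right, y down, z forward; pixel columns grow to the right and rows downward; lengths in m; the calibration is good to about 2 mm. A picture is of the moment at which its call begins.
- bot.finish_job(): hands the job in, once; it reports no verdict.
Trained networks look in a picture, given as the dict that the camera call returned (one of the last four; its "shot" number tells which), for a name from the list of things; names that differ only in an ending like _2 or _b are one class to them, and where a whole thing is asked for, a point or a joint stands for the part that bears it (a point fixed in the world has none). Each returns a list of dicts, best first, with "p" (0 to 1); they miss things now and then, are a little off and sometimes report something else, mostly with a low value. They report only what shows in the picture. A call takes as long as a camera call. They do not tell look-alikes from the thing itself.
- spotter.masks_of(picture, thing): "mask" (480x640 bool, what is visible of it) and "location" ([column, row] in pixels, amid what is visible of it).
- spotter.spot_point(picture, thing): "location" ([column, row] in pixels: a listed point, or the origin of a listed thing).
The state is a dict: "time": time; "q": joint angles; "joint_vel": joint speeds; "joint_torque": joint torques, N m; "tool_pos": TCP position; "tcp_rot": TCP orientation; "wrist_force": force on the tool from outside, world axes, zero at the start; "torque": the same for the moment, N m; "width": opening from 0.0 (shut) to 1.0 (fully open).
Only numpy, scipy, OpenCV 4.12 (cv2) and the standard library are available. Lean on these libraries where they do the work, as an engineer would, in place of code of your own. Each camera call takes 0.05 s, during which the arm holds its last target. There are 200 camera calls.

TASK

Push the worn brake pad along the deck of the red scrap chute and through the orange gravity flap until it slides down into the tub behind, then draw the fingers back so that the flap swings fully shut. Only push the pad with the fingers, never lift it, and leave the other things on the chute and the bench where they are.

Things in the scene. Friction and masses are not known exactly. Their poses are not given: they have to be found in the camera images.
- chute: Red scrap chute fixed to the bench, place and heading vary. Origin: at bench height under the shut flap, mid-lane. x = feed direction (level, in through the flap), y to its left, z up. Level steel deck 70 mm above the bench from x = -210 to +10 mm, 320 mm wide. Two posts (y = +-37 to +-47 mm, rising 50 mm above the deck, 14 mm thick) carry the flap's rod.
- flap (a joint): Angle (rad) of the orange flap (66 wide, 34 high, 4 mm thick, 60 g): 0 = hanging shut, up to 1.45 as it is pushed inwards (chute +x), the only way it opens, about a level rod 8 mm thick, 42 mm above the deck. It falls shut by its own weight in under 1 s, lightly damped. Shut, its lower edge is 4 mm above the deck.
- flap_sill (a point): Point on the deck's top face, mid-lane, straight under the shut flap; axes as the chute.
- funnel_mouth (a point): Point on the deck, mid-lane, 70 mm before the flap, axes as the chute: mouth of the funnel of two smooth yellow guides 14 mm high and 6 mm thick. It is 120 mm wide here and narrows evenly over 40 mm to a straight lane 70 mm wide, which runs from 30 mm before the flap to 20 mm past it.
- deck_edge (a point): Point on the deck's far edge, mid-lane, 10 mm past the flap, axes as the chute. A slippery pale ramp (26 degrees) falls from here to the tub, 10 mm above the bench; a pad whose centre is pushed well past this edge tips and slides down by itself. Ramp and tub are open above, 100 mm wide, with red side walls 10 mm above deck level; they end 285 mm past the flap.
- worn_pad_center (a point): Centre of the worn brake pad, 7 mm above its underside: rust-brown steel plate 80 x 56 x 6 mm, corners rounded, lying flat, with a thin black lining (8 mm) on top in two blocks; 14 mm high in all, 0.18 to 0.35 kg. x along its 80 mm length, roughly along the chute's x. It starts on the deck, its front end just before the funnel's mouth.
- new_pad: New brake pad, blue plate with thick grey lining, 80 x 56 x 22 mm, lying on the chute's deck beside the lane, left or right; a bystander. Origin: centre of its underside.
- bearing_ring: Steel bearing ring, 60 mm across, 18 mm high, lying on the deck on the other side of the lane; a bystander. Origin: centre of its underside.
- socket: Wrench socket, 26 mm across, 38 mm high, standing near the deck's front left corner; a bystander. Origin: centre of its underside.
- spray_can: Yellow spray can, 64 mm across, 190 mm high, on the bench to the right; a bystander. Origin: centre of its underside.
- grease_jar: Blue jar, 80 mm across, 80 mm high, on the bench to the right; a bystander. Origin: centre of its underside.
- hammer: Hammer lying on the bench to the left; a bystander.
- wrench: Wrench lying on the bench to the left; a bystander.
- mug: White mug, 80 mm across, 90 mm high, on the bench to the left; a bystander. Origin: centre of its underside.
Not all that is in view belongs to the job. There is more than one size of the part that bears worn_pad_center; the job needs the middle-sized.

How it is judged:
By the outcome, as a careful person would: the job done as asked, in the order asked, and still so for the second after the job is handed in, with the robot touching nothing.
It also fails if it takes over 40 s, if anything falls off the work surface, if the arm or the gripper's body presses on something with over 40 N, if the wrist force passes 120 N, or if a joint passes its speed limit or range.

## Working session

There is one attempt and no reset: what is moved stays moved. The work goes in short steps, Python scripts to look and compute and a tool call to move; the robot and the scene stay as the last step left them, time stands still between calls to the robot, and variables do not carry over. Pictures are saved under pics/ and viewed, about 8 in all and at most 12, crops included, and the job is handed in when it is done.

Besides the shell and the picture viewer there is one more tool, called after "Call:" by a JSON object that holds its "op" and its "data", one argument or row to a line. jog_arm: Moves the arm, as the interface text tells. Its arguments: {"type":"object","properties":{"increments":{"type":"array"},"force":{"type":"number"}},"required":["increments"]}

```bash
mkdir -p pics; ls; cat > h.py <<'E'
import numpy as np,cv2
from workcell import readout,read_camera,bot,spotter
def w(p,u,v,z=None):
    T=p["world_from_camera"];u=float(u);v=float(v)
    r=np.array([(u-p["cx"])/p["fx"],(v-p["cy"])/p["fy"],1.])
    if z is None: d=p["range_z"][int(round(v)),int(round(u))]
    else: d=(z-T[2,3])/(T[:3,:3]@r)[2]
    return T[:3,:3]@(r*d)+T[:3,3]
E
python3 - <<'E'
from h import *
for n in("scene","top"):
    p=read_camera(n);cv2.imwrite(f"pics/{n}0.png",p["img"])
    for t in("worn_pad_center","flap_sill","funnel_mouth","deck_edge","chute"):
        for s in spotter.spot_point(p,t)[:4]:
            l=s["location"];print(n,t,round(s["p"],2),np.round(l),np.round(w(p,*l),3))
s=readout.read_state();print(s["time"],s["tool_pos"],s["tcp_rot"],s["width"])
E
```

```text
pics
scene worn_pad_center 0.75 [307. 220.] [ 0.394 -0.052  0.009]
scene worn_pad_center 0.7 [358. 226.] [0.351 0.086 0.018]
scene worn_pad_center 0.65 [292. 246.] [0.585 0.035 0.086]
scene worn_pad_center 0.31 [508. 352.] [0.566 0.582 0.022]
scene flap_sill 0.57 [278. 280.] [0.689 0.069 0.071]
scene funnel_mouth 0.68 [284. 260.] [0.623 0.038 0.069]
scene deck_edge 0.71 [275. 287.] [0.706 0.072 0.063]
scene chute 0.72 [280. 306.] [0.737 0.108 0.045]
top worn_pad_center 0.78 [358. 296.] [ 0.375 -0.062  0.012]
top worn_pad_center 0.75 [301. 305.] [0.349 0.087 0.009]
top worn_pad_center 0.6 [326. 221.] [0.559 0.026 0.086]
top flap_sill 0.89 [311. 173.] [0.684 0.067 0.074]
top flap_sill 0.54 [321. 198.] [0.621 0.039 0.07 ]
top funnel_mouth 0.84 [320. 199.] [0.618 0.043 0.068]
top deck_edge 0.77 [308. 167.] [0.689 0.073 0.118]
top chute 0.6 [312. 177.] [0.675 0.062 0.069]
0.6 [ 0.1838389  -0.64953458  0.21005451] [-1.32721565  1.0035469  -1.00374521] 1.001733426666437
```

View pics/top0.png

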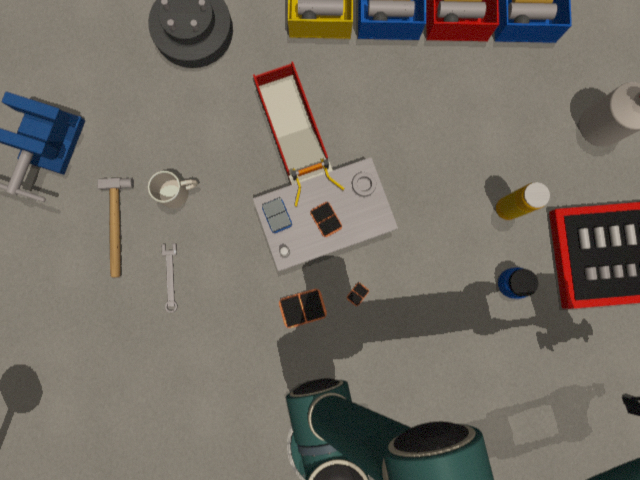

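View pics/scene0.png

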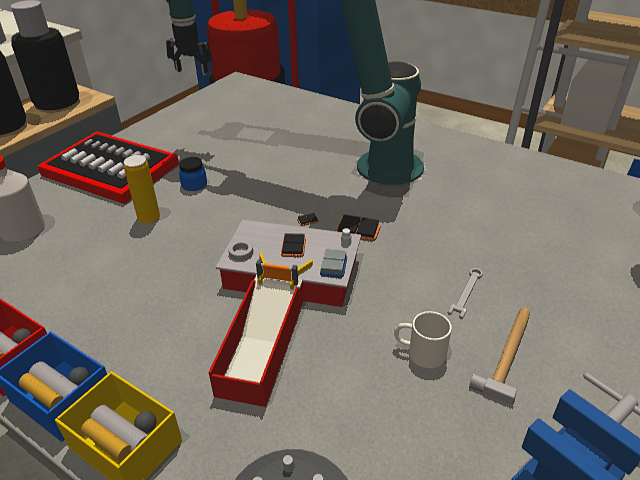

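Candidates for the pad in top: large on the bench (303,308), small on the bench (358,294), and the middle-sized one on the deck (326,219). The last fits the description (on the deck, before the funnel). Next I'll fit the chute frame and the pad, and make a close crop.

```bash
python3 - <<'E'
from h import *
p=read_camera("top");T=p["world_from_camera"]
v,u=np.mgrid[:480,:640];d=p["range_z"]
P=np.stack([(u-p["cx"])/p["fx"]*d,(v-p["cy"])/p["fy"]*d,d],-1)@T[:3,:3].T+T[:3,3]
box=(u>245)&(u<405)&(v>150)&(v<275)
m=box&(abs(P[...,2]-.07)<.006)
m=cv2.morphologyEx(m.astype('uint8'),cv2.MORPH_OPEN,np.ones((5,5)))>0
print("cam",T[:3,3],"f",p["fx"],"deckz",np.median(P[m][:,2]))
r=cv2.minAreaRect((P[m][:,:2]*1000).astype(np.float32));print("deck",r,cv2.boxPoints(r))
for s in spotter.masks_of(p,"worn_pad_center")[:4]:
    k=s["mask"];q=np.array([w(p,b,a,.084) for a,b in np.argwhere(k)])
    print(s["p"],s["location"],k.sum(),cv2.minAreaRect((q[:,:2]*1000).astype(np.float32)),np.median(P[k][:,2]),q[:,:2].mean(0))
for t in("flap","new_pad","bearing_ring"):
    for s in spotter.masks_of(p,t)[:1]:
        k=s["mask"];q=P[k];print(t,s["p"],np.median(q,0),q.min(0),q.max(0))
for t in("flap_sill","funnel_mouth","deck_edge"):
    l=spotter.spot_point(p,t)[0]["location"];print(t,w(p,*l,.07))
c=cv2.resize(p["img"][150:280,240:410],None,fx=4.5,fy=4.5,interpolation=cv2.INTER_CUBIC);cv2.imwrite("pics/c1.png",c)
E
```

```text
cam [0.37592664 0.04875409 1.34746946] f 511.6185947489818 deckz 0.06993281158170794
deck ((589.2941284179688, 31.273818969726562), (208.89866638183594, 320.44866943359375), 20.584041595458984) [[ 435.18124  144.54665]
 [ 547.845   -155.4438 ]
 [ 743.407    -81.99901]
 [ 630.7433   217.99144]]
0.92 [302.1, 305.6] 1268 ((342.9555969238281, 81.46037292480469), (74.07119750976562, 107.86100769042969), 18.06804656982422) 0.019363778854085578 [0.34332376 0.08042073]
0.7 [324.7, 221.5] 665 ((566.1478881835938, 27.321239471435547), (78.624755859375, 55.0050048828125), 30.24382209777832) 0.08301639141726413 [0.56593227 0.02694714]
0.64 [357.7, 295.4] 311 ((381.5543212890625, -53.70802688598633), (36.28114318847656, 52.628639221191406), 51.713470458984375) 0.008976249724232721 [ 0.38145468 -0.05377398]
flap 0.67 [0.68785646 0.06574788 0.11404908] [0.37592664 0.04081691 0.07726255] [0.70003487 0.09540733 1.34746946]
new_pad 0.84 [0.57148738 0.14946951 0.0907044 ] [0.37592664 0.04875409 0.06517478] [0.6187923  0.18765644 1.34746946]
bearing_ring 0.74 [ 0.65651178 -0.06762919  0.08739524] [ 0.37592664 -0.09587473  0.06517644] [0.68657858 0.04875409 1.34746946]
flap_sill [0.6770716  0.07089926 0.07      ]
funnel_mouth [0.62173389 0.04406459 0.07      ]
deck_edge [0.69761572 0.0705012  0.07      ]
```

View pics/c1.png

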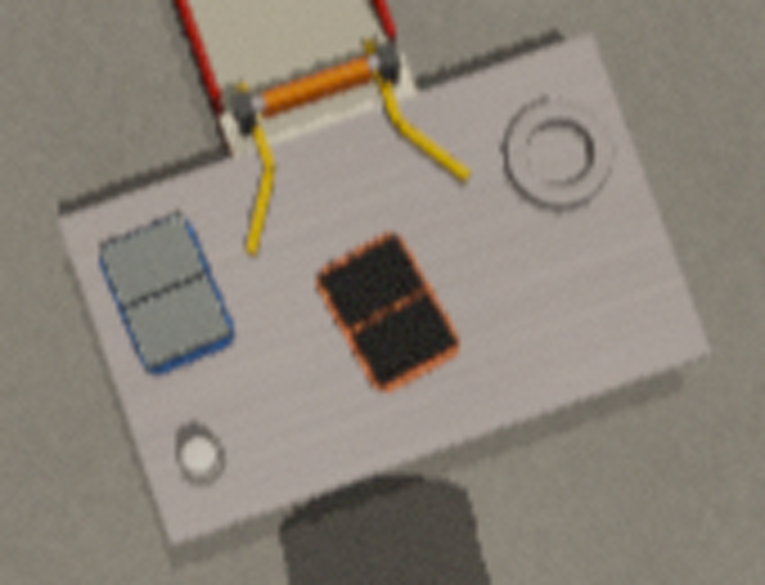

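Crop shows the middle-sized pad (crop 388,312), yawed about 10° left of the chute, with a clear funnel and shut flap ahead: choice confirmed. Fitted chute origin ≈ (0.688, 0.0685), heading 20.6°. I plan a push with both fingers, slightly apart, from behind.

```bash
cat >> h.py <<'E'
from scipy.spatial.transform import Rotation as R
A=np.radians(20.6);O=np.array([.688,.0685,0]);C=R.from_euler('z',A).as_matrix()
def st():
    s=readout.read_state();M=R.from_rotvec(s["tcp_rot"]).as_matrix()
    print("t",round(s["time"],2),"chute",np.round((C.T@(s["tool_pos"]-O))*1000,1),"F",np.round(C.T@s["wrist_force"],1),"w",round(s["width"],3),"ovh",bot.finger_overhang)
    return s,M
def go(x,y,z,sign=1,tilt=0):
    """shift (tool axes) and turn to chute pose, mm; tool y down, z=sign*chute x"""
    s,M=st();t=O+C@(np.array([x,y,z])/1000)
    zc=sign*C[:,0];yc=np.array([0,0,-1.]);G=np.column_stack([np.cross(yc,zc),yc,zc])
    print("shift",np.round(M.T@(t-s["tool_pos"]),4),"turn",np.round(R.from_matrix(M.T@G).as_rotvec(),4))
E
python3 - <<'E'
from h import *
s,M=st();print(M,s["q"])
for g in(1,-1): go(-195,1,180,g)
E
```

```text
t 1.0 chute [-724.6 -494.7  210. ] F [ 0.5  0.7 -0.3] w 1.002 ovh 0.014
[[ 2.72310757e-01  2.01510573e-05  9.62209359e-01]
 [-9.62209358e-01 -4.34316244e-05  2.72310758e-01]
 [ 4.72776651e-05 -9.99999999e-01  7.56263736e-06]] [-1.33189833e+00  2.63897426e-01  1.60394776e+00  9.72759801e-06
  1.27370050e+00 -3.68985793e-02]
t 1.0 chute [-724.6 -494.7  210. ] F [ 0.5  0.7 -0.3] w 1.002 ovh 0.014
shift [-0.5383  0.03    0.4862] turn [-0.     -0.0837  0.    ]
t 1.0 chute [-724.6 -494.7  210. ] F [ 0.5  0.7 -0.3] w 1.002 ovh 0.014
shift [-0.5383  0.03    0.4862] turn [-1.0000e-04  3.0578e+00 -0.0000e+00]
```

Call:
{"op": "jog_arm", "data": {
  "increments": [
    [0, -0.05, 0, 0, -0.084, 0, 0.2],
    [-0.04, 0, 0.036, 0, 0, 0, 0.2],
    [-0.04, 0, 0.036, 0, 0, 0, 0.2],
    [-0.04, 0, 0.036, 0, 0, 0, 0.2],
    [-0.04, 0, 0.036, 0, 0, 0, 0.2],
    [-0.04, 0, 0.036, 0, 0, 0, 0.2],
    [-0.04, 0, 0.036, 0, 0, 0, 0.2],
    [-0.04, 0, 0.036, 0, 0, 0, 0.2],
    [-0.04, 0, 0.036, 0, 0, 0, 0.2],
    [-0.04, 0, 0.036, 0, 0, 0, 0.2]
  ]
}}

```text
time: 2.25
tool_pos: [0.3638, -0.1891, 0.2627]
tcp_rot: [-1.356, 0.938, -0.951]
wrist_force: [1.3, 0.3, 0.4]
width: 0.2
```

```bash
python3 - <<'E'
from h import *
go(-200,1,180)
E
```

```text
t 2.25 chute [-394.1 -127.1  262.7] F [ 1.3 -0.2  0.4] w 0.2 ovh 0.014
shift [-0.1297  0.0828  0.193 ] turn [-0.0048 -0.0052  0.0065]
```

Call:
{"op": "jog_arm", "data": {
  "increments": [
    [-0.03, 0.01, 0.045, 0, 0, 0, 0.2],
    [-0.035, 0.02, 0.05, -0.005, -0.005, 0.006, 0.2],
    [-0.035, 0.025, 0.05, 0, 0, 0, 0.2],
    [-0.03, 0.025, 0.045, 0, 0, 0, 0.2],
    [0, 0, 0, 0, 0, 0, 0.2]
  ]
}}

```text
time: 2.88
tool_pos: [0.4983, 0.002, 0.1865]
tcp_rot: [-1.358, 0.928, -0.944]
wrist_force: [-0.7, 0.2, -0.2]
width: 0.202
```

```bash
python3 - <<'E'
from h import *
go(-200,1,98)
for n in("wrist",):
    p=read_camera(n);cv2.imwrite(f"pics/{n}1.png",p["img"])
    # pad top plane z=.084: re-measure
    for s in spotter.masks_of(p,"worn_pad_center")[:3]:
        k=s["mask"];q=np.array([w(p,b,a,.084) for a,b in np.argwhere(k)[::7]])
        q=(q-O)@C*1000;print(s["p"],k.sum(),cv2.minAreaRect(q[:,:2].astype(np.float32)))
    for t in("flap_sill","funnel_mouth"):
        for s in spotter.spot_point(p,t)[:1]: print(t,s["p"],((w(p,*s["location"],.07)-O)@C*1000).round(1))
E
```

```text
t 2.88 chute [-201.     4.5  186.5] F [-0.5  0.5 -0.2] w 0.202 ovh 0.014
shift [0.0029 0.0885 0.0004] turn [-0.0071  0.005   0.0067]
0.57 1408 ((-288.8283386230469, -5.251804351806641), (31.026025772094727, 32.956729888916016), 31.929088592529297)
funnel_mouth 0.76 [-69.1  -1.   70. ]
```

View pics/wrist1.png

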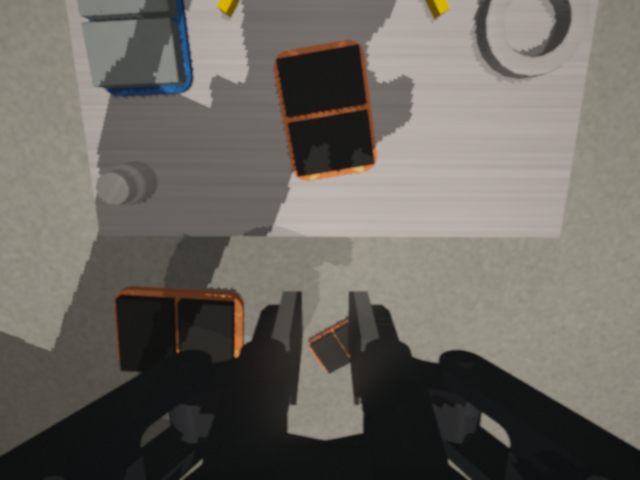

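The wrist view shows the pad at (325,110), yawed about 8° left, its rear end at (337,172), deck front edge at row 237 and guide ends at (228,5) and (437,5). Before descending I'll check these positions.

```bash
python3 - <<'E'
from h import *
p=read_camera("wrist")
for n,u,v,z in(("padrear",337,172,.08),("padfront",318,50,.08),("front edge",330,237,.07),("gL",228,8,.084),("gR",437,8,.084),("finger L tip",292,295,None),("finger R tip",357,295,None)):
    print(n,((w(p,u,v,z)-O)@C*1000).round(1))
E
```

```text
padrear [-165.4   -8.6   80. ]
padfront [-91.8   3.5  80. ]
front edge [-212.2   -4.3   70. ]
gL [-69.9  55.8  84. ]
gR [-69.7 -66.2  84. ]
finger L tip [-192.    12.1  219.9]
finger R tip [-192.6  -10.7  218.6]
```

Call:
{"op": "jog_arm", "data": {
  "increments": [
    [0.002, 0.04, 0, -0.007, 0.005, 0.007, 0.2],
    [0.002, 0.04, 0, 0, 0, 0, 0.2],
    [0, 0.012, 0, 0, 0, 0, 0.2],
    [0, 0, 0, 0, 0, 0, 0.2]
  ]
}}

```text
time: 3.62
tool_pos: [0.5037, -0.0114, 0.102]
tcp_rot: [-1.345, 0.938, -0.962]
wrist_force: [0.9, 1.1, 0.1]
width: 0.201
```

```bash
python3 - <<'E'
from h import *
go(-200,0,89)
E
```

```text
t 3.62 chute [-200.6   -9.9  102. ] F [1.2 0.7 0.1] w 0.201 ovh 0.014
shift [-0.01    0.013   0.0002] turn [-0.0146 -0.0144  0.0079]
```

Call:
{"op": "jog_arm", "data": {
  "increments": [
    [-0.01, 0.008, 0, -0.014, -0.014, 0.008, 0.2],
    [0, 0.003, 0, 0, 0, 0, 0.2],
    [0, 0, 0, 0, 0, 0, 0.2]
  ]
}}

```text
time: 4.0
tool_pos: [0.5032, -0.0017, 0.0943]
tcp_rot: [-1.354, 0.936, -0.944]
wrist_force: [0.1, -0.1, 0.1]
width: 0.2
```

```bash
python3 - <<'E'
from h import *
go(-200,0,89)
E
```

```text
t 4.0 chute [-197.7   -0.7   94.3] F [ 0.1 -0.1  0.1] w 0.2 ovh 0.014
shift [-0.0007  0.0053 -0.0023] turn [-0.0057 -0.0001  0.0018]
```

Call:
{"op": "jog_arm", "data": {
  "increments": [
    [-0.001, 0.006, 0, -0.005, 0, 0.002, 0.2],
    [0, 0, 0.01, 0, 0, 0, 0.2],
    [0, 0, 0.01, 0, 0, 0, 0.2],
    [0, 0, 0.01, 0, 0, 0, 0.2],
    [0, 0, 0.01, 0, 0, 0, 0.2],
    [0, 0, 0.01, 0, 0, 0, 0.2]
  ]
}}

```text
time: 4.75
tool_pos: [0.5539, 0.0183, 0.0888]
tcp_rot: [-1.357, 0.939, -0.941]
wrist_force: [-0.3, 0.2, -0.3]
width: 0.198
```

```bash
python3 - <<'E'
from h import *
go(-110,0,89)
p=read_camera("wrist");cv2.imwrite("pics/wrist2.png",p["img"])
E
```

```text
t 4.75 chute [-143.2    0.2   88.8] F [-0.2  0.3 -0.3] w 0.198 ovh 0.014
shift [ 0.0002 -0.0001  0.0332] turn [-0.0024  0.0002  0.0005]
```

View pics/wrist2.png

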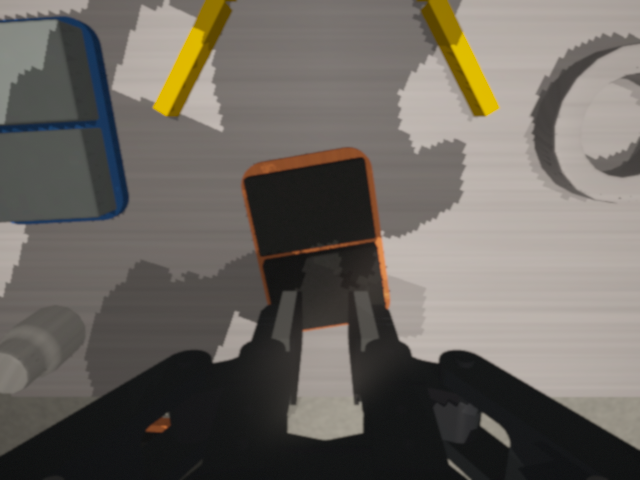

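```bash
python3 - <<'E'
from h import *
p=read_camera("wrist");T=p["world_from_camera"]
print("cam",((T[:3,3]-O)@C*1000).round(1),"axis",(T[:3,2]@C).round(2))
for n,u,v in(("gapdark",322,310),("gap rear",325,322),("gap below",325,340),("fL",285,300),("fR",365,300),("fLtip",290,294),("fR low",365,330),("pad",310,210),("padfront",305,160),("deck",450,300),("gL",166,110),("gR",486,108)):
    print(n,((w(p,u,v)-O)@C*1000).round(1))
E
```

```text
cam [-72.1  -0.4 254.6] axis [-0.28 -0.   -0.96]
gapdark [-153.4    0.8   85.2]
gap rear [-159.4   -0.5   85. ]
gap below [-176.5   -0.5   70.7]
fL [-131.2   13.1  123.8]
fR [-131.5  -14.1  123.1]
fLtip [-131.5   11.9  118. ]
fR low [-131.4  -12.1  144.5]
pad [-108.3    5.7   85.7]
padfront [-88.7   7.9  77.8]
deck [-155.   -59.9   71.1]
gL [-69.   60.6  86.2]
gR [-68.2 -62.7  84.8]
```

The wrist depth puts the fingertips near z≈0.115, above the pad, and the pad hasn't moved. That disagrees with the stated overhang (tips at 0.075), so I'll cross-check from the scene camera.

```bash
python3 - <<'E'
from h import *
st()
p=read_camera("scene");T=p["world_from_camera"]
v,u=np.mgrid[:480,:640];d=p["range_z"]
P=np.stack([(u-p["cx"])/p["fx"]*d,(v-p["cy"])/p["fy"]*d,d],-1)@T[:3,:3].T+T[:3,3]
Q=(P-O)@C*1000
m=(d>0)&(abs(Q[...,0]+143)<30)&(abs(Q[...,1])<35)&(Q[...,2]>92)&(Q[...,2]<200)
print(m.sum(),[np.percentile(Q[m][:,2],k).round(1) for k in(0,2,5,20,50)])
c=cv2.resize(p["img"][150:300,200:380],None,fx=4.4,fy=4,interpolation=cv2.INTER_CUBIC);cv2.imwrite("pics/s2.png",c)
E
```

```text
t 4.85 chute [-1.426e+02  1.000e-01  8.900e+01] F [ 0.9 -0.2 -0.2] w 0.194 ovh 0.014
508 [np.float64(109.2), np.float64(115.7), np.float64(120.1), np.float64(135.1), np.float64(162.1)]
```

View pics/s2.png

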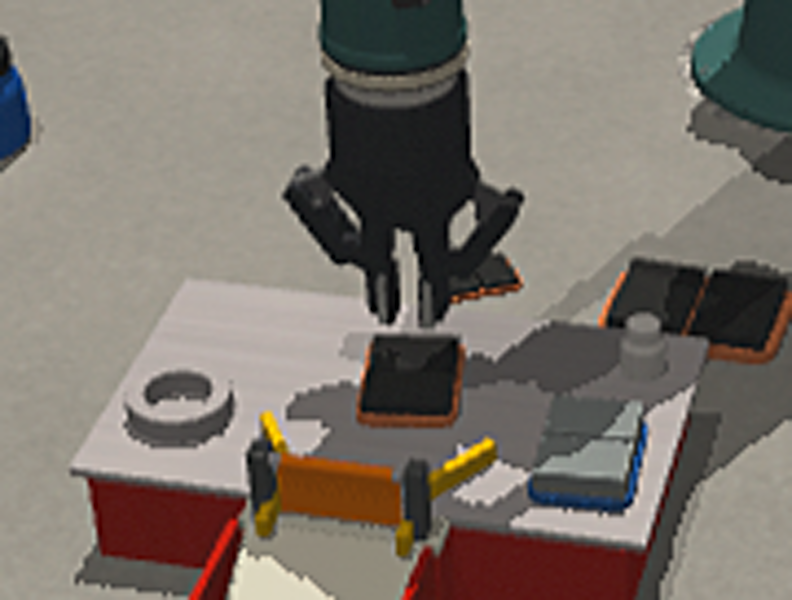

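The scene view confirms it: the fingertips (crop 385,318 and 430,322) hover about 40 mm above the deck behind the untouched pad (crop 412,380). The real tips sit about 25 mm above the reported TCP, so I'll go by the cameras. Backing off behind the pad, then down in steps.

Call:
{"op": "jog_arm", "data": {
  "increments": [
    [0, 0, -0.02, -0.002, 0, 0, 0.2],
    [0, 0, -0.02, 0, 0, 0, 0.2],
    [0, 0, -0.017, 0, 0, 0, 0.2],
    [0, 0.01, 0, 0, 0, 0, 0.2],
    [0, 0.008, 0, 0, 0, 0, 0.2],
    [0, 0, 0, 0, 0, 0, 0.2]
  ]
}}

```text
time: 5.65
tool_pos: [0.4936, -0.0037, 0.0686]
tcp_rot: [-1.36, 0.942, -0.939]
wrist_force: [0.5, 0.9, -0.4]
width: 0.196
```

```bash
cat >> h.py <<'E'
def tips():
    p=read_camera("wrist");T=p["world_from_camera"];v,u=np.mgrid[:480,:640];d=p["range_z"]
    P=np.stack([(u-p["cx"])/p["fx"]*d,(v-p["cy"])/p["fy"]*d,d],-1)@T[:3,:3].T+T[:3,3]
    for n,a,b in(("L",272,300),("R",350,385)):
        m=(u>a)&(u<b)&(v>240)&(v<345)&(d>.05)
        z=P[...,2];k=m&(d<.17);Q=(P[k]-O)@C*1000
        print(n,k.sum(),"rowmin",v[k].min(),"zmin",np.percentile(Q[:,2],1).round(1),"x",np.median(Q[:,0]).round(1),"y",np.median(Q[:,1]).round(1))
    return p
E
python3 - <<'E'
from h import *
go(-200,0,50);tips()
E
```

```text
t 5.65 chute [-207.4    0.8   68.6] F [ 0.8  0.7 -0.4] w 0.196 ovh 0.014
shift [0.0008 0.0186 0.0074] turn [ 0.003  -0.0001 -0.0003]
L 1487 rowmin 241 zmin 71.2 x -196.8 y 12.3
R 1797 rowmin 241 zmin 71.1 x -196.9 y -12.6
```

```bash
sed -i 's/d<.17)/d<.152)/' h.py; python3 - <<'E'
from h import *
tips()
E
```

```text
L 1341 rowmin 291 zmin 95.7 x -196.5 y 11.9
R 1603 rowmin 291 zmin 95.7 x -196.6 y -12.4
```

Call:
{"op": "jog_arm", "data": {
  "increments": [
    [0, 0.008, 0.005, 0, 0, 0, 0.2],
    [0, 0, 0, 0, 0, 0, 0.2]
  ]
}}

```text
time: 6.0
tool_pos: [0.5004, -0.0016, 0.0611]
tcp_rot: [-1.359, 0.94, -0.94]
wrist_force: [-0.2, -0.1, 0.5]
width: 0.196
```

```bash
python3 - <<'E'
from h import *
go(-200,0,50);p=tips();cv2.imwrite("pics/wrist3.png",p["img"])
E
```

```text
t 6.0 chute [-200.3    0.4   61.1] F [-0.3 -0.   0.5] w 0.196 ovh 0.014
shift [0.0004 0.0111 0.0003] turn [0.001  0.0004 0.0006]
L 1341 rowmin 291 zmin 88.0 x -189.9 y 11.7
R 1604 rowmin 291 zmin 88.0 x -189.9 y -12.6
```

View pics/wrist3.png

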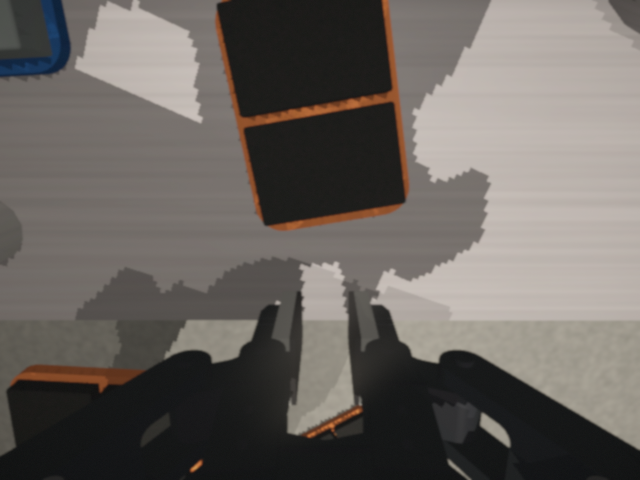

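Now the tips read z≈0.088, centred (y ±12), just behind the pad's rear (row 228), with the pad undisturbed. I'll lower 13 mm more.

Call:
{"op": "jog_arm", "data": {
  "increments": [
    [0, 0.01, 0, 0, 0, 0, 0.2],
    [0, 0.003, 0, 0, 0, 0, 0.2],
    [0, 0, 0, 0, 0, 0, 0.2]
  ]
}}

```text
time: 6.42
tool_pos: [0.5006, -0.0016, 0.049]
tcp_rot: [-1.36, 0.94, -0.94]
wrist_force: [0.6, -0.1, 2.1]
width: 0.202
```

```bash
python3 - <<'E'
from h import *
go(-200,0,47);tips()
E
```

```text
t 6.42 chute [-200.     0.3   49. ] F [ 0.5 -0.4  2.1] w 0.202 ovh 0.014
shift [0.0003 0.002  0.    ] turn [0.0014 0.0007 0.0004]
L 2127 rowmin 241 zmin 70.4 x -189.3 y 12.3
R 2563 rowmin 241 zmin 70.4 x -189.3 y -13.6
```

Call:
{"op": "jog_arm", "data": {
  "increments": [
    [0, 0, 0.01, 0, 0, 0, 0.2],
    [0, 0, 0.01, 0, 0, 0, 0.2],
    [0, 0, 0.01, 0, 0, 0, 0.2]
  ]
}}

```text
time: 6.85
tool_pos: [0.5249, 0.0078, 0.0489]
tcp_rot: [-1.368, 0.946, -0.935]
wrist_force: [-10.5, -3.8, 12.2]
width: 0.195
```

```bash
python3 - <<'E'
from h import *
go(-165,0,49);p=tips();cv2.imwrite("pics/wrist4.png",p["img"])
E
```

```text
t 6.85 chute [-174.     0.6   48.9] F [-11.2   0.1  12.2] w 0.195 ovh 0.014
shift [ 0.0006 -0.0002  0.009 ] turn [ 0.0112  0.0013 -0.0006]
L 2713 rowmin 241 zmin 76.8 x -161.9 y 12.3
R 3064 rowmin 241 zmin 76.3 x -161.8 y -13.0
```

View pics/wrist4.png

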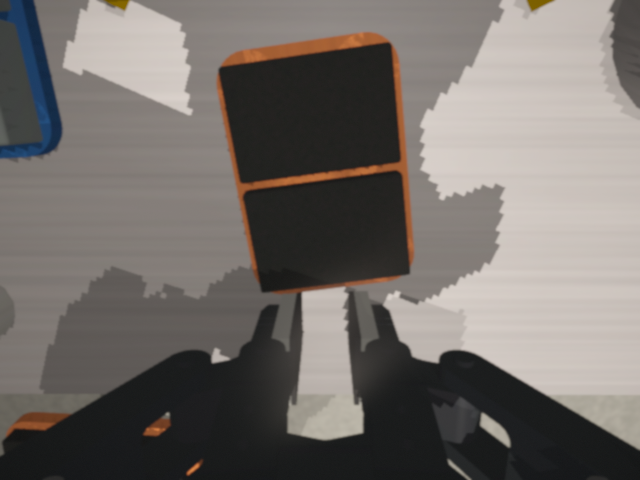

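The fingers now meet the pad's rear edge (row 290), but an upward 12 N shows the tips scraping the deck. I'll raise slightly and push on.

Call:
{"op": "jog_arm", "data": {
  "increments": [
    [0, -0.003, 0, 0.01, 0, 0, 0.2],
    [0, -0.001, 0.005, 0, 0, 0, 0.2],
    [0, 0, 0.01, 0, 0, 0, 0.2],
    [0, 0, 0.01, 0, 0, 0, 0.2]
  ]
}}

```text
time: 7.4
tool_pos: [0.5498, 0.0178, 0.0519]
tcp_rot: [-1.358, 0.941, -0.938]
wrist_force: [-2.0, -0.5, 3.1]
width: 0.2
```

```bash
python3 - <<'E'
from h import *
go(-130,0,51)
E
```

```text
t 7.4 chute [-147.2    1.2   51.9] F [-2.1  0.3  3.1] w 0.2 ovh 0.014
shift [0.0012 0.0009 0.0172] turn [ 0.0005  0.0008 -0.0016]
```

Call:
{"op": "jog_arm", "data": {
  "increments": [
    [0.001, 0, 0.012, 0, 0, 0, 0.2],
    [0, 0, 0.012, 0, 0, 0, 0.2],
    [0, 0, 0.012, 0, 0, 0, 0.2],
    [0, 0, 0.012, 0, 0, 0, 0.2]
  ]
}}

```text
time: 7.9
tool_pos: [0.599, 0.035, 0.0519]
tcp_rot: [-1.358, 0.94, -0.939]
wrist_force: [-3.2, -0.8, 3.4]
width: 0.2
```

```bash
python3 - <<'E'
from h import *
go(-40,0,52);p=read_camera("wrist");cv2.imwrite("pics/wrist5.png",p["img"])
E
```

```text
t 7.9 chute [-95.1  -0.1  51.9] F [-3.3  0.4  3.4] w 0.2 ovh 0.014
shift [-0.     -0.0001  0.0551] turn [ 0.0001  0.0009 -0.0012]
```

View pics/wrist5.png

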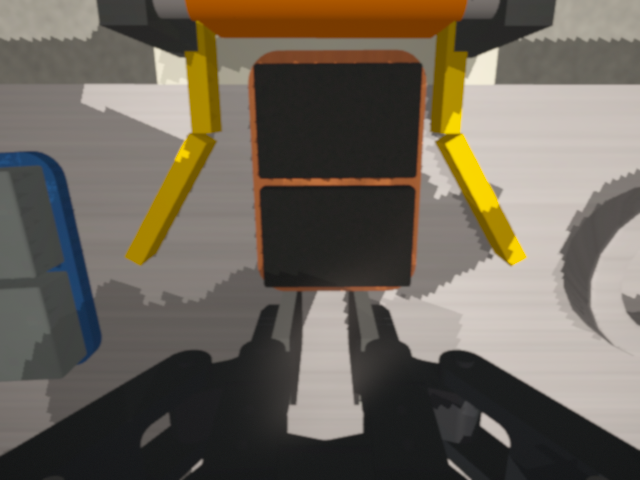

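The pad is now square and inside the lane (columns 252–422 between guides at 215 and 437), its front just short of the flap. Continuing through the flap.

Call:
{"op": "jog_arm", "data": {
  "increments": [
    [0, 0, 0.012, 0, 0, 0, 0.2],
    [0, 0, 0.012, 0, 0, 0, 0.2],
    [0, 0, 0.012, 0, 0, 0, 0.2],
    [0, 0, 0.01, 0, 0, 0, 0.2]
  ]
}}

```text
time: 8.45
tool_pos: [0.647, 0.053, 0.0518]
tcp_rot: [-1.355, 0.938, -0.94]
wrist_force: [-1.2, -0.1, -0.2]
width: 0.198
```

```bash
python3 - <<'E'
from h import *
go(-30,0,52)
E
```

```text
t 8.45 chute [-43.9  -0.1  51.8] F [-1.2  0.3 -0.2] w 0.198 ovh 0.014
shift [-0.0001 -0.0002  0.0139] turn [-0.0031  0.0008 -0.0008]
```

Call:
{"op": "jog_arm", "data": {
  "increments": [
    [0, 0, 0.008, 0, 0, 0, 0.2],
    [0, 0, 0.008, 0, 0, 0, 0.2],
    [0, 0, 0.004, 0, 0, 0, 0.2],
    [0, 0, 0, 0, 0, 0, 0.2]
  ]
}}

```text
time: 8.95
tool_pos: [0.669, 0.0612, 0.0522]
tcp_rot: [-1.353, 0.936, -0.941]
wrist_force: [-0.1, 0.3, 0.0]
width: 0.2
```

```bash
python3 - <<'E'
from h import *
go(-30,0,52)
a=read_camera("scene");b=read_camera("wrist")
c=cv2.resize(a["img"][190:410,190:370],None,fx=2.6,fy=2.6)
cv2.imwrite("pics/m6.png",np.hstack([c[:360],cv2.resize(b["img"][:480],(320,240)) if 0 else cv2.resize(b["img"],(330,360))]))
E
```

```text
t 8.95 chute [-20.4  -0.2  52.2] F [0.  0.4 0. ] w 0.2 ovh 0.014
shift [-0.0002  0.0002 -0.0096] turn [-0.006   0.001  -0.0004]
```

View pics/m6.png

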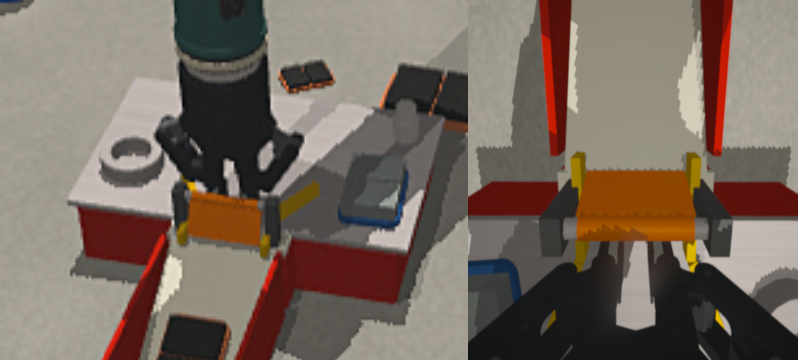

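The pad has slid into the tub (crop 195,340), and the fingers are just before the flap with no force. Drawing back, then up.

Call:
{"op": "jog_arm", "data": {
  "increments": [
    [0, 0, -0.03, 0, 0, 0, 0.2],
    [0, 0, -0.04, 0, 0, 0, 0.2],
    [0, 0, -0.04, 0, 0, 0, 0.2],
    [0, -0.04, -0.01, 0, 0, 0, 0.2],
    [0, -0.05, 0, 0, 0, 0, 0.2],
    [0, -0.05, 0, 0, 0, 0, 0.2],
    [0, -0.03, -0.04, 0, 0, 0, 0.2],
    [0, 0, -0.04, 0, 0, 0, 0.2],
    [0, 0, 0, 0, 0, 0, 0.2],
    [0, 0, 0, 0, 0, 0, 0.2]
  ]
}}

```text
time: 10.3
tool_pos: [0.4717, -0.0127, 0.2263]
tcp_rot: [-1.354, 0.937, -0.943]
wrist_force: [-0.4, 0.7, -0.5]
width: 0.199
```

```bash
python3 - <<'E'
from h import *
st()
a=read_camera("scene");b=read_camera("top")
c=cv2.resize(a["img"][190:410,190:390],None,fx=2.2,fy=2.2)
d=cv2.resize(b["img"][55:275,240:400],None,fx=2.2,fy=2.2)
cv2.imwrite("pics/m7.png",np.hstack([c,d]))
T=a["world_from_camera"]
v,u=np.mgrid[:480,:640];r=a["range_z"]
for s in spotter.masks_of(a,"flap")[:1]:
    k=s["mask"]&(r>0);P=np.stack([(u-a["cx"])/a["fx"]*r,(v-a["cy"])/a["fy"]*r,r],-1)@T[:3,:3].T+T[:3,3]
    Q=(P[k]-O)@C*1000;lo=Q[:,2]<88;hi=(Q[:,2]>95)&(Q[:,2]<105)
    print("flap x low/high",np.median(Q[lo],0),np.median(Q[hi],0))
for s in spotter.masks_of(b,"worn_pad_center")[:3]:
    print(s["p"],s["location"],((w(b,*s["location"])-O)@C*1000).round())
E
```

```text
t 10.3 chute [-2.311e+02  1.000e-01  2.263e+02] F [-0.1  0.8 -0.5] w 0.199 ovh 0.014
flap x low/high [ 2.51143278  1.14392272 79.77096492] [  3.11340296   0.13761396 100.13711719]
0.96 [280.2, 99.7] [223.   6.  24.]
0.84 [295.5, 307.3] [-311.  151.   14.]
0.74 [357.1, 296.0] [-338.   -9.   10.]
```

View pics/m7.png

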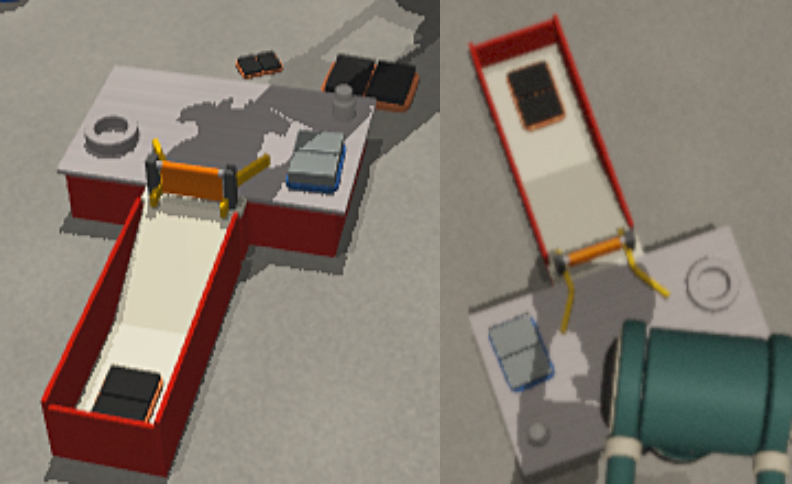

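The pad lies in the tub (left crop 128,390), the flap hangs vertical (faces at x ≈ 2.5 and 3.1 mm low and high), and the bystanders haven't moved. Handing in.

```bash
python3 -c "
from h import *
print(bot.finish_job())"
```

```text
the job is handed in; nothing more can be done
None
```

The middle-sized worn pad is in the tub and the flap has swung shut. I pushed it along the lane and through the flap with both fingertips, then drew the fingers back and up, and handed the job in at about 10.4 s.

**Last checks:**
- The pad lies flat in the tub, 223 mm past the flap and near mid-lane.
- The flap hangs vertical: its lower and upper parts are within 1 mm of each other.
- The new pad, bearing ring and socket stand where they were, as do the large and small pads on the bench. The arm never went near the hammer, wrench or mug; it passed clear of the can and jar on the way in. None of these five were in the final crops.
- The gripper is clear of everything, with no force beyond noise.

**Disagreements and slips:**
- **Tip height:** The fingertips are about 25 mm above the reported TCP, not 14 mm below it as stated. My first push therefore passed over the pad without touching it. The wrist and scene cameras both showed this, and I worked from the cameras afterwards.
- **Deck contact:** As the fingers first met the pad, the tips also scraped the deck with about 12 N. I raised them slightly; in later readings force stayed below about 5 N.

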